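Open the damp box

ROBOT

A 6-joint arm with a two-finger parallel gripper is mounted at the origin on the work surface. World frame = base frame: x ahead of the robot, y to its left, z up, the work surface at z = 0. Lengths are in m, angles in rad, forces in N, time in s.
With the tool pointing down it reaches from about 0.35 to 0.975 m from the base axis. Payload 4.9 kg.
Tool frame: the origin (TCP) lies at the very end of the fingers, on their centre line; the grasp point (between the pads) lies ctrl.hold_point_z behind it (ctrl.hold_point_z is the distance from the TCP to the grasp point, in m); z points along the fingers, y is the line along which they close (so a half turn about z gives the same grasp; the last joint's range is limited). The gripper opens to 85 mm and grips with 20 to 120 N. Pads are 22 mm wide; open, the fingers measure 114 mm over their backs; the gripper's body (76 mm by 85 mm) begins 54 mm behind the grasp point. The pads swing forward as they close: fully open they stand 13 mm farther back than shut.
Start: joints at [-1.448, 0.053, 1.613, -0, 1.476, -0.119], TCP at [0.15, -0.607, 0.231] pointing down, gripper open.
Joint ranges: [-3.01, 3.01], [-1.01, 2.22], [0.06, 2.58], [-1.02, 4.17], [0.09, 2.62], [-3.14, 3.14]. Speed limits (rad/s): [2.57, 2.57, 3.14, 3.14, 3.14, 3.14].

INTERFACE

Orientations are given as a rotation vector (axis times angle).
In Python, from station import ctrl gives the robot as it stands. The module is installed in compiled form; this text tells all that it offers.
- The arm moves only by the tool jog_arm, never from a script. Its argument "deltas" is a list of rows, each a list of 3 entries, a list of its own where there are three numbers: the closure, from -1 (fully open) to 1 (shut), then the shift along the world's x, y, z scaled (see below), then the turn, a rotation vector about the world's x, y, z scaled (see below). A call has 1 to 12 rows; each row is the pose to reach, as a shift and turn from the pose commanded when the call began, turning the shorter way round; what a row does not reach only later rows make up. The controller multiplies each number of a shift by 0.4 m and each number of a turn by 180 degrees. A row lasts 1/12 s, in which the tool goes at most 41.7 mm and 7.16 degrees, less where a joint would pass 70% of its speed; a pose out of reach is approached as far as the arm can. A call with a number of a shift or a turn outside -1 to 1 is refused whole. A call with a gripper value outside its range is refused whole. The fingers move at their own pace and stop on an object; "squeeze" is the grip in N (left out, the last holds). Time passes only in rows, so rows that repeat a pose let the fingers close. It gives the time, the measured TCP pose, the force, the opening and the grip force at its end, in the units of the state.
- ctrl.get_obs(): the state, without advancing time (a new reading comes with each control period).
- ctrl.get_image(name): name is "side" or "top" or "wrist"; returns the picture (480x640x3 uint8, red, green, blue); there is no depth.
- ctrl.get_calibration(name): a dict with "K" (3x3 intrinsics, pixels), "extrinsics" (4x4, takes a point from world to camera coordinates). Camera axes: x right, y down, z forward; pixel columns grow to the right and rows downward; lengths in m; the calibration is good to about 2 mm. The wrist camera is an equidistant fisheye: a pixel r from the principal point sees the ray r / f radians off the axis. A picture is of the moment at which its call begins: read the wrist's pose just before it. get_calibration takes no time and is no camera call; for the wrist camera it gives the pose at the moment of the call.
- ctrl.finish_job(): hands the job in; it is judged then, once.
The state is a dict: "t": time; "q": joint angles; "dq": joint speeds; "effort": joint torques, N m; "tool_pos": TCP position; "tool_rot": TCP orientation; "contact_force": force on the tool from outside, world axes, zero at the start; "wrist_torque": the same for the moment, N m; "opening": finger opening in m; "grip_force": force on a finger pad.
Only numpy, scipy, OpenCV 4.12 (cv2) and the standard library are available. Lean on these libraries where they do the work, as an engineer would, in place of code of your own. Each camera call takes 0.05 s, during which the arm holds its last target. There are 200 camera calls.

TASK

Air the pots in the damp box: slide the latch on the box's far edge all the way to its end stop, then tip the lid up by its upright grip, with the opposite edge staying under its clips, until its ribs are well clear of the rim. Draw it out from under the clips, lift it off and set it down (do not drop it) flat in the middle of the bare plywood board, grip up. Leave the latch open, the pots in the box and everything else where they are.

Things in the scene. Friction and masses are not known exactly. Their poses are not given: they have to be found in the camera images.
- tub: The damp box: grey plastic open tub, outside 154 (x) by 184 (y) by 105 mm high, walls 6 mm, fixed to the bench left or right of the middle, yaw up to 0.3 rad. Origin: centre of its underside, z up. Its +x side (latch) faces roughly away from the robot, its -x side (two steel clips) roughly towards it.
- tub_clip (a point): Top of the tub's -x rim, midway between the clips (tub frame -75, 0, 105 mm): the lid tips about this edge. The clips (36 mm wide, at y = +-58 mm) reach 8 mm over the lid's edge, 5.5 mm above its top; clip tops 15.5 mm above the rim. So the lid cannot be lifted level: tip its +x side up, then draw it out about 10 mm or more towards +x.
- latch (a joint): Position of the sliding latch in m: 0 to 0.010 = locked, its steel tongue over the lid's tab; it slides towards the tub's -y, 0.045 = end stop, fully open. Sliding friction about 1.5 N, no spring; stays where left.
- latch_grip (a point): Centre of the latch's black upright grip, 14 (x) by 20 (y) by 32 mm high, 31 mm above the tub's rim, 94 mm to +x of the tub's centre and 36 mm plus the latch position to -y. Below it a steel tongue, 9 to 15 mm above the rim. Axes as the tub's.
- lid: Loose white plastic lid, plate 150 (x) by 180 (y) by 6 mm, 0.15 to 0.31 kg, axes along the tub's. Origin: centre of the plate's underside, on the rim when seated. Ribs 10 mm deep below it, 7 mm in from the edges (2 to 3 mm play in the tub); set down, it stands on them, origin 10 mm up. A tab 28 mm wide sticks out 16 mm from its +x edge at y = -36 mm; the locked tongue is 3 mm above it.
- lid_grip (a point): Centre of the lid's upright grip, a flat white fin 10 (x) by 44 (y) by 34 mm high on the plate, close to the lid's +x edge; it lies at 55, 28, 23 mm in the lid's frame (plate top at 6, fin top at 40 mm). Pinch it across its 10 mm.
- lid_back (a point): Middle of the lid's -x edge (the one under the clips), on its underside: -75, 0, 0 mm in the lid's frame.
- board: Bare plywood ware board lying on the bench on the other side from the tub, 250 (x) by 240 (y) by 18 mm, fixed. Origin: centre of its underside; top at 18 mm; yaw up to 0.15 rad.
- pot_a: Clay cup drying inside the tub, 64 mm across, 58 mm high, loose on the tub's floor; origin centre of its underside.
- pot_b: Clay bowl drying inside the tub, 68 mm across, 40 mm high, loose; origin centre of its underside.
- cup: Bystander: blue glazed cup, 60 mm across, 75 mm high, in the middle between tub and board, farther from the robot.
- bowl: Bystander: white bowl, 70 mm across, 50 mm high, in the middle, nearer the robot.
- jar: Bystander: amber jar with black cap, 72 mm across, 100 mm high, at the far left.
- spatula: Bystander: 200 mm spatula lying at the far left.
- spool: Bystander: wooden spool, 60 mm across, 58 mm high, at the far right.
- sponge_block: Bystander: cork sanding block 70 by 50 by 30 mm, at the far right.

How it is judged:
By the outcome, as a careful person would: the job done as asked, in the order asked, and still so for the second after the job is handed in, with the robot touching nothing.
It also fails if it takes over 59 s, if anything falls off the work surface, if the arm or the gripper's body presses on something with over 40 N, if the wrist force passes 120 N, or if a joint passes its speed limit or range.

## Working session

There is one attempt and no reset: what is moved stays moved. The work goes in short steps, Python scripts to look and compute and a tool call to move; the robot and the scene stay as the last step left them, time stands still between calls to the robot, and variables do not carry over. Pictures are saved under pics/ and viewed, at most 10 in all, crops included, and the job is handed in when it is done.

Besides the shell and the picture viewer there is one more tool, called after ">>>" as name([rows], argument=value, ...), one row to a line, values as JSON. jog_arm: Moves the arm, as the interface text tells. Its arguments: {"type":"object","properties":{"deltas":{"type":"array","items":{"type":"array"}},"squeeze":{"type":"number"}},"required":["deltas"]}

```bash
mkdir -p pics; ls; python3 - <<'E'
from station import ctrl
import cv2
import numpy as np
for n in ("top","side"):
    im=ctrl.get_image(n); cv2.imwrite(f"pics/{n}0.png",im[:,:,::-1]); c=ctrl.get_calibration(n); print(n,np.round(c["K"],1).tolist(),np.round(c["extrinsics"],3).tolist())
o=ctrl.get_obs(); print(o, ctrl.hold_point_z)
E
```

```text
pics
top [[530.7, 0.0, 323.9], [0.0, 530.7, 236.8], [0.0, 0.0, 1.0]] [[0.022, -1.0, -0.0, 0.008], [-0.995, -0.022, -0.093, 0.534], [0.093, 0.002, -0.996, 1.337], [0.0, 0.0, 0.0, 1.0]]
side [[555.1, 0.0, 306.1], [0.0, 555.1, 234.9], [0.0, 0.0, 1.0]] [[-0.918, -0.396, 0.008, 0.483], [-0.294, 0.668, -0.684, 0.239], [0.266, -0.63, -0.73, 1.207], [0.0, 0.0, 0.0, 1.0]]
{'t': 0.1, 'q': array([-1.44805090e+00,  5.32952625e-02,  1.61417603e+00,  9.20746504e-06,
        1.47598203e+00, -1.19034006e-01]), 'dq': array([-0.00085266, -0.00114885, -0.00201259, -0.000244  ,  0.00048159,
        0.00136248]), 'effort': array([ 3.18664543e-04, -3.94899917e+01, -3.71362674e+01, -9.54471216e-05,
        3.92136863e-03, -1.28943459e-06]), 'tool_pos': array([ 0.1495566 , -0.60625907,  0.23017166]), 'tool_rot': array([-3.11681754e+00, -3.78636113e-01, -8.96775199e-06]), 'contact_force': array([-0.26684565, -0.3920893 , -0.28594249]), 'wrist_torque': array([-0.01104707,  0.01676781,  0.01863309]), 'grip_force': 0.0, 'opening': 0.08531748908632622} 0.0187
```

View pics/top0.png

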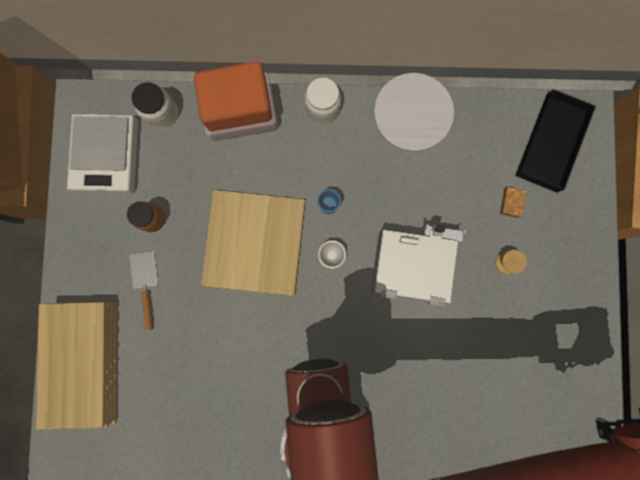

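View pics/side0.png

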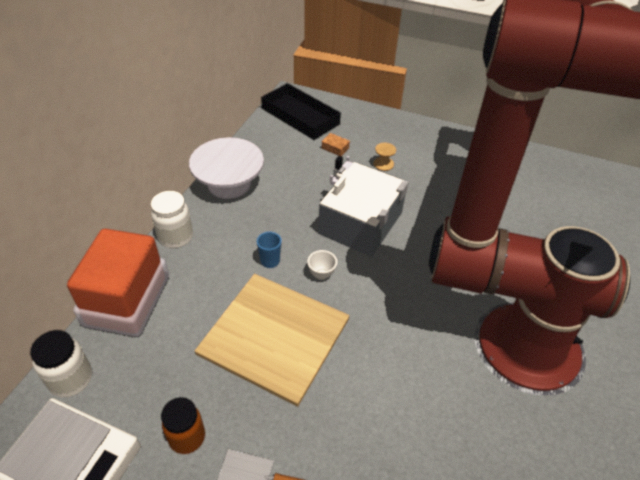

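The top view shows the tub with its white lid around (417,265), lid fin near (410,240), latch at the lid's top edge near (445,231), and the board centred at about (254,242). The side view agrees.

```bash
cat > h.py <<'E'
import numpy as np, cv2
from station import ctrl
def ray(n,uv):
    c=ctrl.get_calibration(n);K=c["K"];E=np.array(c["extrinsics"]);R,t=E[:3,:3],E[:3,3]
    uv=np.atleast_2d(np.asarray(uv,float))
    d=np.c_[(uv-[K[0][2],K[1][2]])/[K[0][0],K[1][1]],np.ones(len(uv))]
    return -R.T@t,d@R
def onplane(n,uv,z):
    o,d=ray(n,uv); return o+d*((z-o[2])/d[:,2])[:,None]
def proj(n,P):
    c=ctrl.get_calibration(n);E=np.array(c["extrinsics"]);P=np.atleast_2d(P)@E[:3,:3].T+E[:3,3]
    p=P@np.array(c["K"]).T; return p[:,:2]/p[:,2:]
E
python3 - <<'E'
from h import *
im=cv2.imread("pics/top0.png"); hsv=cv2.cvtColor(im,cv2.COLOR_BGR2HSV)
def big(m,x0,y0,x1,y1):
    k=np.zeros(m.shape,np.uint8);k[y0:y1,x0:x1]=m[y0:y1,x0:x1]
    return max(cv2.findContours(k,cv2.RETR_EXTERNAL,cv2.CHAIN_APPROX_NONE)[0],key=cv2.contourArea)
def rep(name,c,z):
    P=onplane("top",c[:,0,:],z)[:,:2].astype(np.float32)
    (cx,cy),s,a=cv2.minAreaRect(P); b=cv2.boxPoints(((cx,cy),s,a)); print(name,cx,cy,s,a,b.round(3).tolist())
brd=big(cv2.inRange(hsv,(8,60,90),(35,255,255)),190,180,315,305); rep("board",brd,.018)
lid=big(cv2.inRange(hsv,(0,0,165),(180,60,255)),365,215,470,310); rep("lid",lid,.111)
x0,y0=360,210
crop=cv2.resize(im[210:310,360:480],None,fx=6,fy=6,interpolation=cv2.INTER_CUBIC)
cv2.drawContours(crop,[((lid-[x0,y0])*6+3)],-1,(0,0,255),1)
cv2.imwrite("pics/crop0.png",crop)
E
```

```text
board 0.5171633362770081 0.20168349146842957 (0.24343492090702057, 0.2531256377696991) 85.1486587524414 [[0.38100001215934753, 0.09099999815225601], [0.6330000162124634, 0.07000000029802322], [0.6539999842643738, 0.31200000643730164], [0.4009999930858612, 0.33399999141693115]]
lid 0.4714447557926178 -0.2085520327091217 (0.18842647969722748, 0.1749780923128128) 82.8024673461914 [[0.37299999594688416, -0.29100000858306885], [0.5460000038146973, -0.31299999356269836], [0.5699999928474426, -0.12600000202655792], [0.3959999978542328, -0.10400000214576721]]
```

View pics/crop0.png

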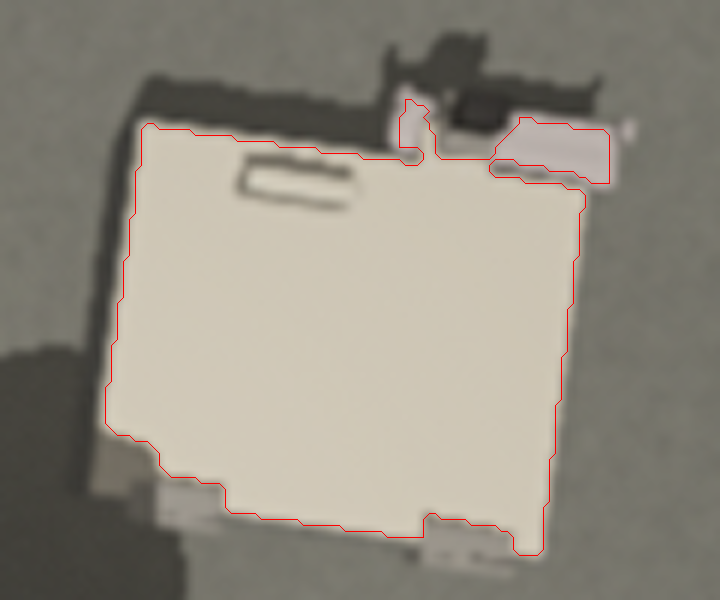

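The crop shows the lid plate with corners near crop (142,124), (585,190), (543,555), (96,493). The fin top is around (298,180) and the black latch grip around (482,108). The lower-left corner is shadowed. I'll fit the edges next.

```bash
python3 - <<'E'
from h import *
im=cv2.imread("pics/top0.png")
g=cv2.cvtColor(im,cv2.COLOR_BGR2GRAY).astype(float)
def px(c): return (np.array(c,float))/6+[360,210]-0.42
# subpixel edges: sample across approx lines in image
def edge(a,b,n=30):
    a,b=px(a),px(b); d=(b-a)/np.linalg.norm(b-a); nr=np.array([-d[1],d[0]]); out=[]
    s=np.linspace(-5,5,101)
    for k in np.linspace(0,1,n):
        p=(a+(b-a)*k)+s[:,None]*nr
        v=cv2.remap(g.astype(np.float32),p[:,0].astype(np.float32)[None],p[:,1].astype(np.float32)[None],cv2.INTER_LINEAR)[0]
        i=np.argmax(abs(np.gradient(cv2.GaussianBlur(v[None],(11,1),0)[0]))); out.append(p[i])
    P=onplane("top",out,.111)[:,:2].astype(np.float32)
    l=cv2.fitLine(P,cv2.DIST_HUBER,0,.0005,.001).ravel(); return l
T=edge((160,126),(380,158));L=edge((139,150),(108,410));R=edge((583,210),(545,530));B=edge((240,514),(400,536))
def X(l,m):
    A=np.array([[l[0],-m[0]],[l[1],-m[1]]]);t=np.linalg.solve(A,m[2:]-l[2:]);return l[2:]+t[0]*l[:2]
c=[X(T,L),X(T,R),X(B,R),X(B,L)]; print(np.round(c,4).tolist())
print("sides",[round(float(np.linalg.norm(c[i]-c[(i+1)%4])),4) for i in range(4)],"centre",np.mean(c,0))
for n,l in zip("TLRB",(T,L,R,B)): print(n,np.degrees(np.arctan2(l[1],l[0])))
def ctr(m,x0,y0,x1,y1):
    k=np.zeros(m.shape,np.uint8);k[y0:y1,x0:x1]=m[y0:y1,x0:x1];M=cv2.moments(k,True);return M["m10"]/M["m00"],M["m01"]/M["m00"]
lg=ctr((g<60).astype(np.uint8),434,223,447,233)
print("latch top",lg,onplane("top",[lg],.152))
f=px([[243,193],[345,208],[352,172],[252,156]])
print("fin top",onplane("top",[f.mean(0)],.145))
E
```

```text
[[0.5458999872207642, -0.12250000238418579], [0.5242000222206116, -0.30230000615119934], [0.37369999289512634, -0.2833999991416931], [0.39649999141693115, -0.10329999774694443]]
sides [0.1811, 0.1516, 0.1816, 0.1507] centre [ 0.46007705 -0.20287335]
T 83.10256
L -7.309463
R -7.138581
B 82.81057
latch top (440.0, 227.6290322580645) [[ 0.54873347 -0.25083083  0.152     ]]
fin top [[ 0.51897117 -0.18049211  0.145     ]]
```

>>> jog_arm([
  [1,[0.99,0.968,0],[0,0,0.384]],
  [1,[0.99,0.968,0],[0,0,0.384]],
  [1,[0.99,0.968,0],[0,0,0.384]],
  [1,[0.99,0.968,0],[0,0,0.384]],
  [1,[0.99,0.968,0],[0,0,0.384]],
  [1,[0.99,0.968,0],[0,0,0.384]],
  [1,[0.99,0.968,0],[0,0,0.384]],
  [1,[0.99,0.968,0],[0,0,0.384]],
  [1,[0.99,0.968,0],[0,0,0.384]],
  [1,[0.99,0.968,0],[0,0,0.384]],
  [1,[0.99,0.968,0],[0,0,0.384]],
  [1,[0.99,0.968,0],[0,0,0.384]],
], squeeze=60)

```text
t: 1.1
tool_pos: [0.5081, -0.2553, 0.2309]
tool_rot: [-2.353, -2.081, 0.0]
contact_force: [0.7, -1.0, -0.4]
opening: -0.0005
grip_force: 0.0
```

>>> jog_arm([
  [1,[0.109,0.091,0],[0,0,0]],
  [1,[0.109,0.091,0],[0,0,0]],
  [1,[0.109,0.091,-0.1],[0,0,0]],
  [1,[0.109,0.091,-0.1],[0,0,0]],
])

```text
t: 1.43
tool_pos: [0.5481, -0.2182, 0.1843]
tool_rot: [-2.343, -2.077, 0.006]
contact_force: [-1.1, 0.9, -2.4]
opening: 0.0
grip_force: 0.0
```

```bash
python3 - <<'E'
from h import *
from scipy.spatial.transform import Rotation as Ro
o=ctrl.get_obs(); print(o["t"],o["tool_pos"],o["tool_rot"],Ro.from_rotvec(o["tool_rot"]).as_matrix().round(4).tolist())
cv2.imwrite("pics/wrist1.png",ctrl.get_image("wrist")[:,:,::-1])
E
```

```text
1.4333 [ 0.5480866  -0.21821844  0.18429718] [-2.34321118 -2.07672981  0.00646772] [[0.1202, 0.9927, -0.0101], [0.9927, -0.1201, 0.0051], [0.0039, -0.0106, -0.9999]]
```

View pics/wrist1.png

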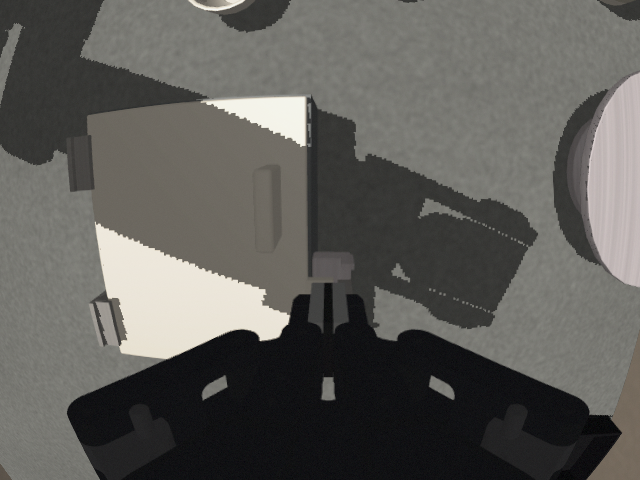

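The wrist view shows the shut fingers over the latch, with the fin at (266,208). A light bracket at (333,265) sits on the latch's +y side, and I need its height before pushing past it.

```bash
python3 - <<'E'
from h import *
im=cv2.imread("pics/side0.png")
crop=cv2.resize(im[140:240,310:420],None,fx=7,fy=6*7/6,interpolation=cv2.INTER_CUBIC)[:600]
def w(x,y,z): 
    a=np.radians(-7.1);return [.460+x*np.cos(a)-y*np.sin(a),-.203+x*np.sin(a)+y*np.cos(a),z]
for p,c in [(w(.094,-.036,.152),(0,0,255)),(w(.094,-.036,.120),(0,160,255)),(w(.094,-.010,.120),(0,255,0)),(w(.094,-.010,.111),(255,0,0)),(w(.055,.028,.145),(255,0,255)),(w(.094,-.010,.135),(255,255,0))]:
    q=proj("side",p)[0]; print(q); cv2.drawMarker(crop,tuple(int(v) for v in (q-[310,140])*7),c,cv2.MARKER_CROSS,14,1)
cv2.imwrite("pics/sc.png",crop)
E
```

```text
[337.53437179 158.08737323]
[336.92164972 167.88171131]
[332.06535396 173.57464608]
[331.91735613 176.27455625]
[339.08050948 179.86954361]
[332.31511099 169.01835281]
```

View pics/sc.png

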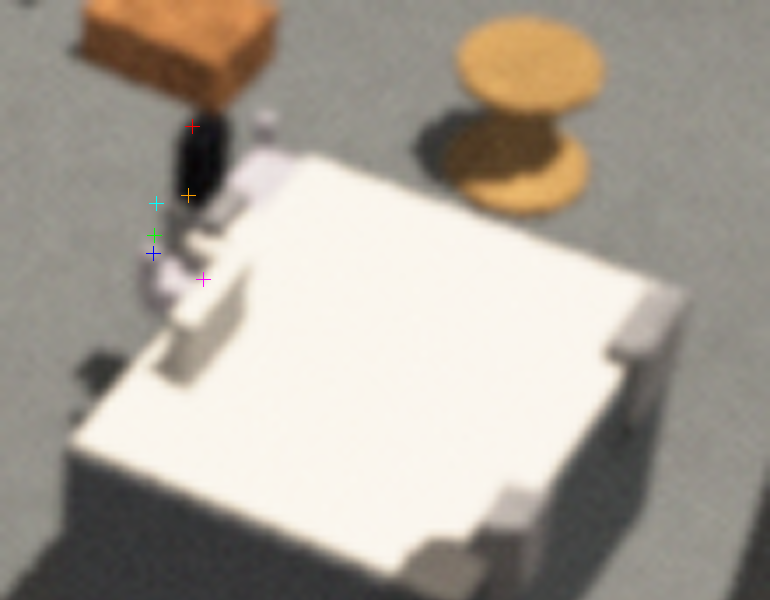

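The bracket's light top lies at or below z≈0.12, so fingertips at 0.130 clear it.

>>> jog_arm([
  [1,[0,0,-0.08],[0,0,0]],
  [1,[0,0,-0.15],[0,0,0]],
  [1,[0,0,-0.15],[0,0,0]],
  [1,[-0.002,-0.016,-0.15],[0,0,0]],
  [1,[-0.004,-0.032,-0.15],[0,0,0]],
  [1,[-0.006,-0.048,-0.15],[0,0,0]],
  [1,[-0.008,-0.064,-0.15],[0,0,0]],
  [1,[-0.01,-0.08,-0.15],[0,0,0]],
  [1,[-0.012,-0.096,-0.15],[0,0,0]],
  [1,[-0.014,-0.11,-0.15],[0,0,0]],
  [1,[-0.015,-0.122,-0.15],[0,0,0]],
  [1,[-0.015,-0.122,-0.15],[0,0,0]],
])

```text
t: 2.48
tool_pos: [0.5446, -0.2709, 0.1314]
tool_rot: [2.354, 2.08, -0.001]
contact_force: [0.4, -0.2, -0.3]
opening: 0.0003
grip_force: 0.0
```

>>> jog_arm([
  [1,[0,-0.003,0],[0,0,0]],
  [1,[-0.001,-0.006,0],[0,0,0]],
  [1,[-0.001,-0.009,0],[0,0,0]],
  [1,[-0.001,-0.012,0],[0,0,0]],
  [1,[-0.001,-0.012,0],[0,0,0]],
])

```text
t: 2.9
tool_pos: [0.5441, -0.2743, 0.131]
tool_rot: [-2.353, -2.081, 0.001]
contact_force: [-0.9, 2.3, -0.6]
opening: 0.0003
grip_force: 0.5
```

>>> jog_arm([
  [1,[0,-0.003,0],[0,0,0]],
  [1,[-0.001,-0.006,0],[0,0,0]],
  [1,[-0.001,-0.008,0],[0,0,0]],
  [1,[-0.001,-0.008,0],[0,0,0]],
])

```text
t: 3.23
tool_pos: [0.5439, -0.276, 0.131]
tool_rot: [-2.351, -2.079, -0.003]
contact_force: [0.3, 7.2, 1.3]
opening: -0.0003
grip_force: 3.4
```

>>> jog_arm([
  [1,[0,-0.004,0],[0,0,0]],
  [1,[-0.001,-0.008,0],[0,0,0]],
  [1,[-0.001,-0.008,0],[0,0,0]],
  [1,[-0.001,-0.008,0],[0,0,0]],
])

```text
t: 3.57
tool_pos: [0.5439, -0.2761, 0.131]
tool_rot: [-2.346, -2.077, -0.01]
contact_force: [0.6, 16.1, 5.0]
opening: 0.0001
grip_force: 8.1
```

Stop confirmed: 16 N with no further motion. Backing off, rising, and going over the fin.

>>> jog_arm([
  [1,[0.003,0.04,0],[0,0,0]],
  [1,[0.003,0.04,0.02],[0,0,0]],
  [1,[0.003,0.04,0.11],[0,0,0]],
  [0,[-0.064,0.12,0.17],[0,0,0]],
  [0,[-0.064,0.2,0.17],[0,0,0]],
  [0,[-0.064,0.246,0.17],[0,0,0]],
  [0,[-0.064,0.246,0.17],[0,0,0]],
  [0,[-0.064,0.246,0.17],[0,0,0]],
  [0,[-0.064,0.246,0.17],[0,0,0]],
])

```text
t: 4.32
tool_pos: [0.5181, -0.1834, 0.1995]
tool_rot: [2.353, 2.08, -0.001]
contact_force: [0.2, -0.1, -0.6]
opening: 0.0428
grip_force: 0.0
```

```bash
python3 - <<'E'
from h import *
from scipy.spatial.transform import Rotation as Ro
o=ctrl.get_obs(); print(o["t"],o["tool_pos"],o["opening"],Ro.from_rotvec(o["tool_rot"]).as_matrix().round(4).tolist())
c=ctrl.get_calibration("wrist");print(np.round(c["extrinsics"],3).tolist(),np.round(c["K"],1).tolist())
cv2.imwrite("pics/wrist2.png",ctrl.get_image("wrist")[:,:,::-1])
E
```

```text
4.3167 [ 0.51805706 -0.18336354  0.19954727] 0.04279787579245765 [[0.1225, 0.9925, 0.0003], [0.9925, -0.1225, -0.0014], [-0.0013, 0.0005, -1.0]]
[[0.992, -0.123, 0.001, -0.538], [-0.119, -0.955, 0.271, -0.143], [-0.032, -0.269, -0.963, 0.314], [0.0, 0.0, 0.0, 1.0]] [[371.6, 0.0, 327.8], [0.0, 371.6, 238.1], [0.0, 0.0, 1.0]]
```

View pics/wrist2.png

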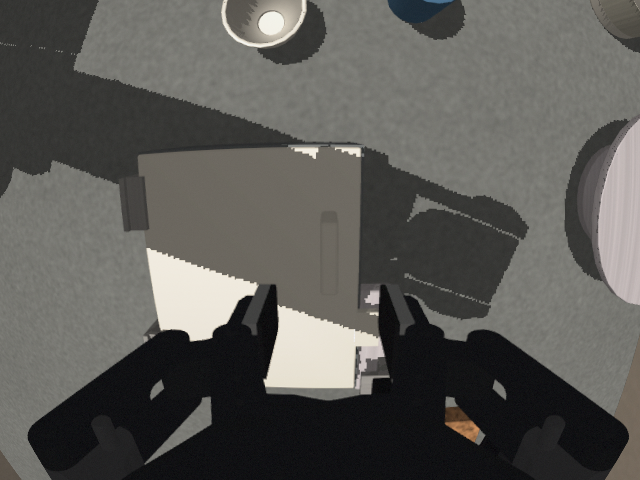

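The wrist view shows the fin at column ~329 between rows 212 and 295. It is centred between the fingertips (262 and 393), and the black latch grip is now far over near (378,385).

```bash
cat >> h.py <<'E'
def wplane(uv,z):
    c=ctrl.get_calibration("wrist");K=np.array(c["K"]);E=np.array(c["extrinsics"]);R,t=E[:3,:3],E[:3,3]
    uv=np.atleast_2d(np.asarray(uv,float)); xy=(uv-K[:2,2])/K[0,0]; r=np.linalg.norm(xy,axis=1,keepdims=True)
    d=np.c_[xy/r*np.sin(r),np.cos(r)]@R; o=-R.T@t
    return o+d*((z-o[2])/d[:,2])[:,None]
E
python3 - <<'E'
from h import *
P=wplane([[322,222],[337,222],[320,295],[338,295]],.145); print(P.round(4).tolist(), P.mean(0))
Q=wplane([[138,156],[361,150],[360,300],[160,330]],.111); print(Q.round(4).tolist())
print("latch",wplane([[378,385]],.152))
E
```

```text
[[0.518, -0.1639, 0.145], [0.5261, -0.1649, 0.145], [0.5113, -0.2067, 0.145], [0.5216, -0.208, 0.145]] [ 0.51923432 -0.18586196  0.145     ]
[[0.399, -0.1099, 0.111], [0.5461, -0.1292, 0.111], [0.5353, -0.2292, 0.111], [0.3821, -0.2395, 0.111]]
latch [[ 0.54000542 -0.27205437  0.152     ]]
```

>>> jog_arm([
  [0,[0.001,0,-0.08],[0,0,0]],
  [0,[0.001,0,-0.15],[0,0,0]],
  [0,[0.001,0,-0.19],[0,0,0]],
  [0,[0.001,0,-0.204],[0,0,0]],
  [0,[0.001,0,-0.204],[0,0,0]],
  [1,[0.001,0,-0.204],[0,0,0]],
  [1,[0.001,0,-0.204],[0,0,0]],
  [1,[0.001,0,-0.204],[0,0,0]],
  [1,[0.001,0,-0.204],[0,0,0]],
  [1,[0.001,0,-0.204],[0,0,0]],
  [1,[0.001,0,-0.204],[0,0,0]],
  [1,[0.001,0,-0.204],[0,0,0]],
], squeeze=80)

```text
t: 5.37
tool_pos: [0.5196, -0.1832, 0.1199]
tool_rot: [2.351, 2.079, 0.002]
contact_force: [0.8, -0.6, 6.0]
opening: 0.0086
grip_force: 81.5
```

>>> jog_arm([
  [1,[0,0,0.0113],[-0.0014,-0.011,0]],
  [1,[-0.0007,0.0001,0.0226],[-0.00275,-0.022,0]],
  [1,[-0.003,0.0004,0.034],[-0.0041,-0.033,0]],
  [1,[-0.0055,0.0007,0.045],[-0.0055,-0.044,0]],
  [1,[-0.0085,0.0011,0.056],[-0.0068,-0.055,0]],
  [1,[-0.0118,0.0015,0.067],[-0.0082,-0.066,0]],
  [1,[-0.0156,0.0019,0.0777],[-0.0096,-0.077,0]],
  [1,[-0.0196,0.0024,0.088],[-0.011,-0.088,0]],
  [1,[-0.024,0.003,0.0987],[-0.0124,-0.0992,0]],
  [1,[-0.0288,0.0036,0.109],[-0.0137,-0.1103,0]],
  [1,[-0.0288,0.0036,0.109],[-0.0137,-0.1103,0]],
  [1,[-0.0288,0.0036,0.109],[-0.0137,-0.1103,0]],
], squeeze=80)

```text
t: 6.37
tool_pos: [0.5072, -0.1813, 0.1625]
tool_rot: [2.142, 1.894, 0.334]
contact_force: [1.0, -0.3, 3.8]
opening: 0.0084
grip_force: 81.2
```

```bash
python3 - <<'E'
from h import *
a=ctrl.get_image("side")[:,:,::-1]; b=ctrl.get_image("wrist")[:,:,::-1]
s=cv2.resize(a[110:290,270:450],(480,480),interpolation=cv2.INTER_CUBIC); cv2.imwrite("pics/tip.png",np.hstack([s,cv2.resize(b[100:460,100:340+0],(320,480))]))
E
```

```text
(no output)
```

View pics/tip.png

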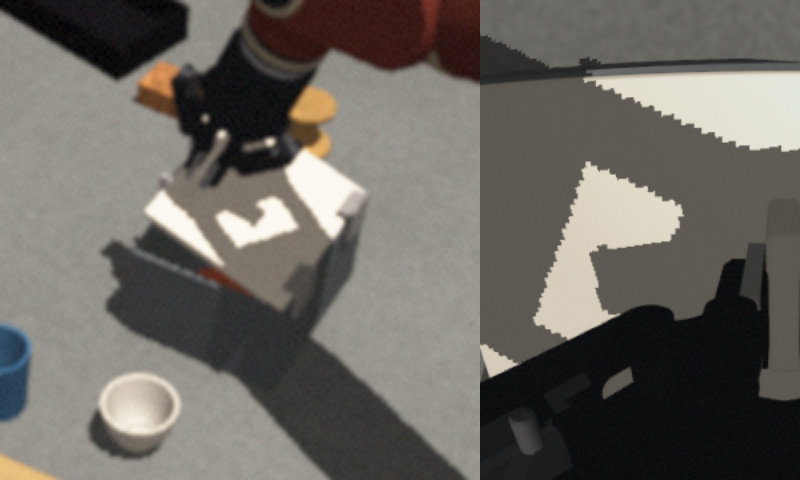

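The side view shows the lid tipped up at its far side, with the near edge still under the clips and a red-brown pot visible inside. Now drawing out, then lifting.

>>> jog_arm([
  [1,[0.0075,-0.0009,0.002],[0,0,0]],
  [1,[0.015,-0.0019,0.003],[0,0,0]],
  [1,[0.0225,-0.0028,0.003],[0,0,0]],
  [1,[0.03,-0.0037,0.003],[0,0,0]],
  [1,[0.0375,-0.0047,0.003],[0,0,0]],
  [1,[0.045,-0.0056,0.004],[0,0,0]],
  [1,[0.045,-0.0056,0.004],[0,0,0]],
  [1,[0.045,-0.0056,0.004],[0,0,0]],
], squeeze=80)

```text
t: 7.13
tool_pos: [0.5255, -0.1832, 0.1629]
tool_rot: [2.143, 1.894, 0.336]
contact_force: [0.9, 1.1, -0.3]
opening: 0.0084
grip_force: 80.8
```

>>> jog_arm([
  [1,[0,0,0.012],[0,0,0]],
  [1,[0,0,0.03],[0,0,0]],
  [1,[0,0,0.055],[0,0,0]],
  [1,[0,0,0.085],[0,0,0]],
  [1,[0,0,0.125],[0,0,0]],
  [1,[0,0,0.165],[0,0,0]],
  [1,[0,0,0.205],[0,0,0]],
  [1,[0,0,0.24],[0,0,0]],
  [1,[0,0,0.26],[0,0,0]],
  [1,[0,0,0.26],[0,0,0]],
], squeeze=80)

```text
t: 7.97
tool_pos: [0.5259, -0.1839, 0.2708]
tool_rot: [2.139, 1.892, 0.336]
contact_force: [-0.3, 0.3, -2.4]
opening: 0.0086
grip_force: 80.5
```

>>> jog_arm([
  [1,[0.002,0.02,0],[0.0014,0.011,0]],
  [1,[0.007,0.06,0],[0.0028,0.022,0]],
  [1,[0.015,0.13,0],[0.0055,0.044,0]],
  [1,[0.025,0.21,0],[0.0082,0.066,0]],
  [1,[0.035,0.3,0],[0.011,0.088,0]],
  [1,[0.045,0.39,0],[0.0124,0.099,0]],
  [1,[0.057,0.48,0],[0.0137,0.1103,0]],
  [1,[0.068,0.57,0],[0.0137,0.1103,0]],
  [1,[0.08,0.66,0],[0.0137,0.1103,0]],
  [1,[0.09,0.75,0],[0.0137,0.1103,0]],
  [1,[0.1,0.84,0],[0.0137,0.1103,0]],
  [1,[0.11,0.92,0],[0.0137,0.1103,0]],
], squeeze=80)

```text
t: 8.97
tool_pos: [0.5684, 0.187, 0.2657]
tool_rot: [-2.352, -2.082, 0.001]
contact_force: [0.9, -0.1, -2.0]
opening: 0.0084
grip_force: 80.5
```

>>> jog_arm([
  [1,[0.004,0.05,-0.02],[0,0,0.006]],
  [1,[0.01,0.09,-0.06],[0,0,0.012]],
  [1,[0.01,0.1,-0.11],[0,0,0.012]],
  [1,[0.01,0.1,-0.17],[0,0,0.012]],
  [1,[0.01,0.1,-0.23],[0,0,0.012]],
  [1,[0.01,0.1,-0.28],[0,0,0.012]],
  [1,[0.01,0.1,-0.32],[0,0,0.012]],
  [1,[0.01,0.1,-0.32],[0,0,0.012]],
  [1,[0.01,0.1,-0.32],[0,0,0.012]],
], squeeze=80)

```text
t: 9.72
tool_pos: [0.5717, 0.2245, 0.137]
tool_rot: [-2.312, -2.124, 0.005]
contact_force: [0.5, -0.3, -0.7]
opening: 0.0082
grip_force: 80.5
```

```bash
python3 - <<'E'
from h import *
from scipy.spatial.transform import Rotation as Ro
o=ctrl.get_obs(); print(o["t"],o["tool_pos"],o["contact_force"],Ro.from_rotvec(o["tool_rot"]).as_matrix().round(4).tolist())
a=ctrl.get_image("top")[:,:,::-1]; b=ctrl.get_image("side")[:,:,::-1]
cv2.imwrite("pics/place0.png",np.hstack([cv2.resize(a[160:310,180:330],(400,400)),cv2.resize(b[220:420,170:370],(400,400))])); cv2.imwrite("pics/top2.png",a)
E
```

```text
9.7167 [0.57172409 0.22447064 0.13701219] [ 0.52274404 -0.26668209 -0.73817125] [[0.0848, 0.9964, -0.0035], [0.9964, -0.0848, -0.0009], [-0.0012, -0.0034, -1.0]]
```

View pics/place0.png

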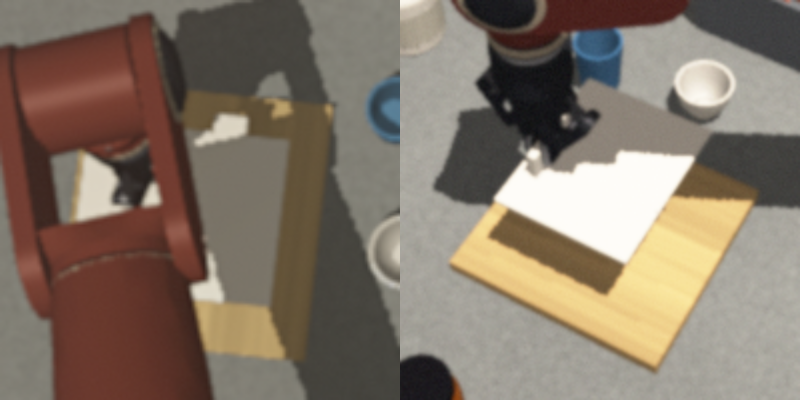

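The lid is level over the board and well centred in both views. Lowering.

>>> jog_arm([
  [1,[0.003,0,-0.03],[0,0,0]],
  [1,[0.003,0,-0.07],[0,0,0]],
  [1,[0.003,0,-0.11],[0,0,0]],
  [1,[0.003,0,-0.15],[0,0,0]],
  [1,[0.003,0,-0.18],[0,0,0]],
  [1,[0.003,0,-0.2],[0,0,0]],
  [1,[0.003,0,-0.21],[0,0,0]],
  [1,[0.003,0,-0.215],[0,0,0]],
  [1,[0.003,0,-0.215],[0,0,0]],
  [1,[0.003,0,-0.215],[0,0,0]],
], squeeze=80)

```text
t: 10.65
tool_pos: [0.5747, 0.225, 0.0539]
tool_rot: [2.313, 2.125, 0.002]
contact_force: [0.1, -0.5, -1.6]
opening: 0.0087
grip_force: 80.4
```

>>> jog_arm([
  [1,[0,0,-0.005],[0,0,0]],
  [1,[0,0,-0.01],[0,0,0]],
  [1,[0,0,-0.015],[0,0,0]],
  [1,[0,0,-0.02],[0,0,0]],
  [1,[0,0,-0.024],[0,0,0]],
  [1,[0,0,-0.024],[0,0,0]],
  [1,[0,0,-0.024],[0,0,0]],
], squeeze=80)

```text
t: 11.23
tool_pos: [0.574, 0.2247, 0.0432]
tool_rot: [-2.314, -2.125, 0.0]
contact_force: [-0.7, -0.1, -1.2]
opening: 0.0085
grip_force: 80.5
```

>>> jog_arm([
  [1,[0,0,-0.002],[0,0,0]],
  [1,[0,0,-0.004],[0,0,0]],
  [1,[0,0,-0.005],[0,0,0]],
  [1,[0,0,-0.005],[0,0,0]],
  [1,[0,0,-0.005],[0,0,0]],
], squeeze=80)

```text
t: 11.65
tool_pos: [0.5741, 0.2248, 0.0429]
tool_rot: [-2.314, -2.125, 0.001]
contact_force: [-4.2, -0.8, 6.8]
opening: 0.0083
grip_force: 81.9
```

Contact at z = 0.043, as predicted. Releasing and rising.

>>> jog_arm([
  [0.6,[0,0,0],[0,0,0]],
  [0.4,[0,0,0],[0,0,0]],
  [0.2,[0,0,0],[0,0,0]],
  [0,[0,0,0],[0,0,0]],
  [0,[0,0,0],[0,0,0]],
  [0,[0,0,0.03],[0,0,0]],
  [0,[0,0,0.1],[0,0,0]],
  [0,[0,0,0.2],[0,0,0]],
  [0,[0,0,0.3],[0,0,0]],
  [0,[0,0,0.4],[0,0,0]],
  [0,[0,0,0.45],[0,0,0]],
  [0,[0,0,0.45],[0,0,0]],
])

```text
t: 12.65
tool_pos: [0.5775, 0.2257, 0.2307]
tool_rot: [2.309, 2.121, 0.019]
contact_force: [0.3, -0.6, 1.1]
opening: 0.0427
grip_force: 0.0
```

>>> jog_arm([
  [0,[-0.25,-0.1,0],[0,0,0]],
  [0,[-0.25,-0.2,0],[0,0,0]],
  [0,[-0.25,-0.3,0],[0,0,0]],
  [0,[-0.35,-0.4,0],[0,0,0]],
  [0,[-0.35,-0.5,0],[0,0,0]],
  [0,[-0.35,-0.5,0],[0,0,0]],
  [0,[-0.35,-0.5,0],[0,0,0]],
  [0,[-0.35,-0.5,0],[0,0,0]],
  [0,[-0.35,-0.5,0],[0,0,0]],
])

```text
t: 13.4
tool_pos: [0.434, 0.0248, 0.2212]
tool_rot: [-2.315, -2.124, -0.001]
contact_force: [-0.0, 0.3, -0.2]
opening: 0.0426
grip_force: 0.0
```

```bash
python3 - <<'E'
from h import *
o=ctrl.get_obs(); print(o["t"],o["tool_pos"],o["contact_force"])
a=ctrl.get_image("top")[:,:,::-1]; b=ctrl.get_image("side")[:,:,::-1]
cv2.imwrite("pics/end.png",np.hstack([cv2.resize(a[170:320,190:490],(800,400))[:, :],])) 
cv2.imwrite("pics/end2.png",np.vstack([cv2.resize(a[170:320,190:490],(600,300)),cv2.resize(b[110:410,190:490],(300,300)).repeat(1,1) if 0 else cv2.resize(b[140:400,160:680],(600,300))])); cv2.imwrite("pics/top3.png",a)
E
```

```text
13.4 [0.43395519 0.02482966 0.22121344] [-0.02072125  0.26390472 -0.16115228]
```

View pics/end2.png

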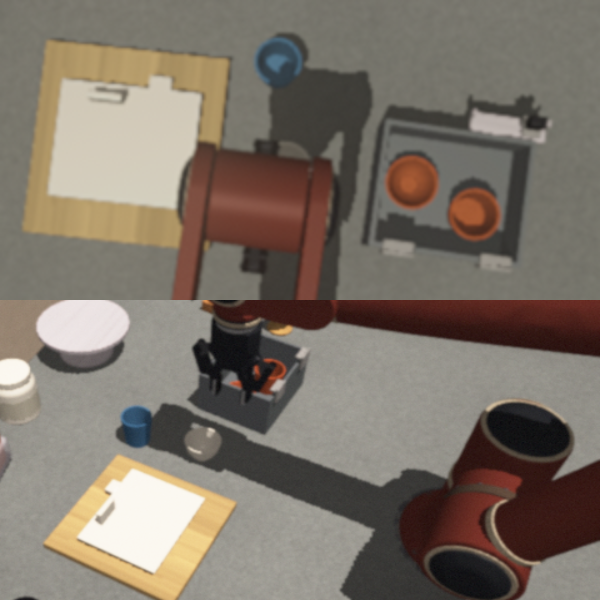

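The lid lies flat on the board, fin up, near the middle. Both pots are in the box, and the latch grip sits at the -y end near (537,122) in the upper panel. I'll check the latch and lid positions numerically.

```bash
python3 - <<'E'
from h import *
im=cv2.imread("pics/top3.png"); g=cv2.cvtColor(im,cv2.COLOR_BGR2GRAY); hsv=cv2.cvtColor(im,cv2.COLOR_BGR2HSV)
k=np.zeros_like(g);k[226:237,448:470]=(g[226:237,448:470]<50);n,_,st,ce=cv2.connectedComponentsWithStats(k);print(st.tolist(),ce.round(1).tolist())
i=1+np.argmax(st[1:,4]);p=onplane("top",[ce[i]],.152)[0];d=p[:2]-[.5487,-.2508];print(p,"slide",-(d@[.1236,.9923]),d@[.9923,-.1236])
m=cv2.inRange(hsv,(0,0,165),(180,60,255));m[:, :205]=0;m[:,300:]=0;m[:200]=0;m[285:]=0
c=max(cv2.findContours(m,0,1)[0],key=cv2.contourArea);c=onplane("top",c[:,0,:],.034)[:,:2].astype(np.float32);print(cv2.minAreaRect(c))
E
```

```text
[[0, 0, 640, 480, 307151], [453, 227, 10, 7, 49]] [[319.5, 239.5], [457.4, 230.6]]
[ 0.54257895 -0.29137727  0.152     ] slide 0.0410213885497231 -0.001058567297332824
((0.5242613554000854, 0.20193153619766235), (0.18090125918388367, 0.16741561889648438), 85.15443420410156)
```

```bash
python3 - <<'E'
from h import *
for f,x0,x1,y0,y1 in (("top0",432,450,222,236),("top3",448,468,224,240)):
    im=cv2.imread(f"pics/{f}.png"); g=cv2.cvtColor(im,cv2.COLOR_BGR2GRAY); print(f);print(g[y0:y1,x0:x1])
def w(x,y,z): 
    a=np.radians(-7.1);return [.460+x*np.cos(a)-y*np.sin(a),-.203+x*np.sin(a)+y*np.cos(a),z]
for q in (0,.01,.045): print(q,proj("top",[w(.087,-.026-q,.152),w(.101,-.046-q,.152),w(.101,-.026-q,.12),w(.101,-.046-q,.12)]).round(1).tolist())
E
```

```text
top0
[[ 65  66  66  66  65  65  64  68  79  91  94  93  92  92  95 108 116 115]
 [ 65  66  66  65  65  65  63  67  66  70  70  68  67  68  70  83  91  90]
 [ 64  67  72  72  66  60  59  59  62  64  64  63  64  63  63  66  68  67]
 [ 68  73  93  89  66  53  52  54  54  55  56  56  59  62  63  63  63  62]
 [ 94  81  96  89  60  48  51  50  52  51  51  49  50  55  59  62  65  64]
 [119  87  84  71  49  47  54  54  53  52  51  49  48  55  61  61  61  60]
 [123  89  74  55  42  51  56  56  56  53  53  48  57  84 101 101  98  96]
 [112  94  80  53  42  50  57  56  56  54  53  48  75 133 160 162 159 157]
 [135 112  89  55  39  44  48  49  50  49  49  47  87 151 178 181 179 178]
 [157 123 103  84  74  67  60  53  47  48  57  78 116 161 181 182 181 181]
 [164 129 125 129 127 117 107  96  86  85 105 138 160 174 180 180 180 180]
 [164 132 139 147 147 142 137 133 129 131 148 168 177 178 178 178 178 178]
 [166 134 136 142 142 142 142 142 143 147 163 177 180 180 178 178 177 177]
 [177 150 139 141 143 145 148 147 148 151 168 182 184 183 181 180 180 179]]
top3
[[ 60  60  59  60  59  60  59  63  78  
[... 829 characters left out ...]
114  98  82  74  69  59  52  55  75  98 101 105 117 119
  114 113]
 [180 164 131 124 136 136 130 127 124 115 106 110 135 154 142 118 114 113
  115 115]
 [184 173 145 132 141 145 145 145 143 140 136 139 160 173 155 124 114 111
  113 114]
 [182 176 151 136 143 148 148 145 144 143 141 147 165 177 156 123 112 112
  113 114]
 [148 143 132 142 154 153 147 141 143 146 145 150 170 178 154 120 112 112
  113 113]
 [113 112 111 127 136 132 126 126 148 164 169 172 179 178 153 121 113 115
  115 115]]
0 [[435.2, 229.9], [444.4, 225.2], [433.1, 225.6], [441.4, 226.8]]
0.01 [[439.4, 230.5], [448.7, 225.9], [437.2, 226.2], [445.5, 227.4]]
0.045 [[454.3, 232.7], [463.6, 228.0], [451.8, 228.3], [460.1, 229.5]]
```

>>> jog_arm([
  [1,[0.28,-0.7,0],[0,0,-0.012]],
  [1,[0.28,-0.7,0],[0,0,-0.012]],
  [1,[0.28,-0.7,0],[0,0,-0.012]],
  [1,[0.28,-0.7,0],[0,0,-0.012]],
  [1,[0.28,-0.7,0],[0,0,-0.012]],
  [1,[0.28,-0.7,0],[0,0,-0.012]],
  [1,[0.28,-0.7,0],[0,0,-0.012]],
  [1,[0.28,-0.7,0],[0,0,-0.012]],
  [1,[0.28,-0.7,0],[0,0,-0.012]],
  [1,[0.28,-0.7,0],[0,0,-0.012]],
  [1,[0.28,-0.7,0],[0,0,-0.012]],
], squeeze=60)

```text
t: 14.42
tool_pos: [0.5463, -0.2533, 0.2208]
tool_rot: [-2.35, -2.083, -0.0]
contact_force: [0.1, 0.2, 0.6]
opening: 0.0003
grip_force: 0.0
```

>>> jog_arm([
  [1,[0,0,-0.09],[0,0,0]],
  [1,[0,0,-0.17],[0,0,0]],
  [1,[0,0,-0.21],[0,0,0]],
  [1,[0,0,-0.21],[0,0,0]],
  [1,[-0.001,-0.01,-0.21],[0,0,0]],
  [1,[-0.002,-0.02,-0.21],[0,0,0]],
  [1,[-0.003,-0.028,-0.21],[0,0,0]],
  [1,[-0.003,-0.028,-0.21],[0,0,0]],
])

```text
t: 15.08
tool_pos: [0.5459, -0.2677, 0.1398]
tool_rot: [2.351, 2.078, 0.001]
contact_force: [0.0, -0.8, 0.7]
opening: 0.0001
grip_force: 0.0
```

>>> jog_arm([
  [1,[0,-0.006,0],[0,0,0]],
  [1,[-0.001,-0.012,0],[0,0,0]],
  [1,[-0.002,-0.018,0],[0,0,0]],
  [1,[-0.003,-0.024,0],[0,0,0]],
  [1,[-0.003,-0.029,0],[0,0,0]],
  [1,[-0.004,-0.033,0],[0,0,0]],
  [1,[-0.004,-0.036,0],[0,0,0]],
  [1,[-0.004,-0.036,0],[0,0,0]],
])

```text
t: 15.75
tool_pos: [0.5438, -0.2761, 0.1375]
tool_rot: [-2.346, -2.076, -0.011]
contact_force: [-0.4, 15.1, 6.3]
opening: -0.0001
grip_force: 7.9
```

The same hard stop at a different height confirms the latch is at its end. Retreating clear.

>>> jog_arm([
  [1,[0.003,0.03,0],[0,0,0]],
  [1,[0.005,0.045,0.03],[0,0,0]],
  [1,[0.005,0.045,0.13],[0,0,0]],
  [1,[0.005,0.045,0.23],[0,0,0]],
  [1,[-0.1,0.1,0.3],[0,0,0]],
  [1,[-0.2,0.2,0.3],[0,0,0]],
  [1,[-0.3,0.3,0.3],[0,0,0]],
  [1,[-0.3,0.4,0.3],[0,0,0]],
  [1,[-0.3,0.5,0.3],[0,0,0]],
  [1,[-0.3,0.5,0.3],[0,0,0]],
  [1,[-0.3,0.5,0.3],[0,0,0]],
  [1,[-0.3,0.5,0.3],[0,0,0]],
])

```text
t: 16.75
tool_pos: [0.4232, -0.0801, 0.2584]
tool_rot: [2.349, 2.082, 0.001]
contact_force: [0.5, -0.6, 0.9]
opening: 0.0002
grip_force: 0.0
```

```bash
python3 - <<'E'
from h import *
im=ctrl.get_image("top"); g=cv2.cvtColor(im,cv2.COLOR_RGB2GRAY)
print(g[229:234,448:468]); o=ctrl.get_obs(); print(o["t"],o["tool_pos"],o["contact_force"]); print(ctrl.finish_job())
E
```

```text
[[156 128  87  82  94  78  45  31  39  41  41  43  46  46  48  77 112 123
  118 115]
 [177 149  98  83  81  53  31  32  41  43  43  41  39  35  45  90 137 142
  124 116]
 [179 152 103  90  80  44  26  35  44  47  46  45  42  39  53 107 152 149
  124 114]
 [179 158 117  98  82  41  25  33  41  45  44  44  41  37  57 116 154 147
  120 111]
 [179 169 136 105  85  55  35  33  32  33  33  33  36  44  62 102 135 133
  116 111]]
16.8 [ 0.42339409 -0.08094219  0.25822088] [-0.1788931   0.30536004  0.43429573]
the job is handed in; nothing more can be done
None
```

The job is done and handed in at about 17 s: the latch is open against its end stop, and the lid lies flat, grip up, within about 2 mm of the board's centre; the pots are still in the box, and the arm is clear of everything.

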